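Snap the label roll's spring spindle into its holder

ROBOT

A 6-joint arm with a two-finger parallel gripper is mounted at the origin on a cart in front of the work surface, level with it; the furniture and walls round the work are solid. World frame = base frame: x ahead of the robot, y to its left, z up, the work surface at z = 0. Lengths are in mm, angles in rad, forces in N, time in s.
With the tool pointing down it reaches from about 375 to 925 mm from the base axis. Payload 5.7 kg.
Tool frame: the origin (TCP) lies at the very end of the fingers, on their centre line; the grasp point (between the pads) lies 19 mm behind it; z points along the fingers, y is the line along which they close (so a half turn about z gives the same grasp; the last joint's range is limited). The gripper opens to 85 mm and grips with 20 to 120 N. Pads are 22 mm wide; open, the fingers measure 114 mm over their backs; the gripper's body (76 mm by 85 mm) begins 54 mm behind the grasp point. The pads swing forward as they close: fully open they stand 13 mm farther back than shut.
Start: joints at [1.114, 0.359, 1.51, -0, 1.272, -0.115], TCP at [201.102, 565.262, 231.267] pointing down, gripper open.
Joint ranges: [-2.97, 2.97], [-1.01, 2.36], [0.21, 2.38], [-0.96, 4.11], [0.2, 2.71], [-2.98, 2.98]. Speed limits (rad/s): [2.39, 2.39, 3.14, 3.14, 3.14, 3.14].

INTERFACE

Orientations are given as a 3x3 rotation matrix whose columns are the frame's x, y, z axes.
In Python, from workcell import * gives the robot as it stands. The module is installed in compiled form; this text tells all that it offers.
- The arm moves only by the tool servo_tool, never from a script. Its argument "commands" is a list that holds one entry, the list of rows, each a list of 7 numbers: the shift along the tool's x, y, z in m, then the turn, a rotation vector about the tool's x, y, z in degrees, then the finger opening in m, from 0 to 0.0854. In form: [[[tx, ty, tz, ax, ay, az, claw], ...]]. A call has 1 to 5 rows; each row is the pose to reach, as a shift and turn from the pose commanded when the call began, along the tool's axes at that moment; what a row does not reach only later rows make up. A row lasts 1/8 s, in which the tool goes at most 62.5 mm and 10.7 degrees, less where a joint would pass 70% of its speed; a pose out of reach is approached as far as the arm can. A call with a gripper value outside its range is refused whole. The fingers move at their own pace and stop on an object; the grip force is fixed at half the most. Time passes only in rows, so rows that repeat a pose let the fingers close. It gives the time, the measured TCP pose, the force, the opening and the grip force at its end, in the units of the state.
- state(): the state, without advancing time (a new reading comes with each control period).
- camera(name): name is "side" or "top"; returns a dict with "pixels" (400x640x3 uint8, red, green, blue), "depth" (400x640 float32, mm along the optical axis (not along the pixel's ray), 0 where there is no reading), "camera_matrix" (3x3 intrinsics, pixels), "world_from_camera" (4x4, takes a point from camera to world coordinates). Camera axes: x right, y down, z forward; pixel columns grow to the right and rows downward; lengths in mm; the calibration is good to about 2 mm. A picture is of the moment at which its call begins.
- sign_off(): hands the job in; it is judged then, once.
Trained networks look in a picture, given as the dict that the camera call returned (one of the last four; its "shot" number tells which), for a name from the list of things; names that differ only in an ending like _2 or _b are one class to them, and where a whole thing is asked for, a point or a joint stands for the part that bears it (a point fixed in the world has none). Each returns a list of dicts, best first, with "score" (0 to 1); they miss things now and then, are a little off and sometimes report something else, mostly with a low value. They report only what shows in the picture. A call takes as long as a camera call.
- find_in(thing, picture): "at" ([row, column] in pixels, amid what is visible of it).
- cut_out(thing, picture): "pixels" (400x640 bool, what is visible of it) and "at" ([row, column] in pixels, amid what is visible of it).
- pinpoint(thing, picture): "at" ([row, column] in pixels: a listed point, or the origin of a listed thing).
The state is a dict: "t": time; "joints": joint angles; "qvel": joint speeds; "joint_torque": joint torques, N m; "position": TCP position; "eef_rot": TCP orientation; "wrist_force": force on the tool from outside, world axes, zero at the start; "ft_torque": the same for the moment, N m; "gripper_width": finger opening in mm; "grip_force": force on a finger pad.
Only numpy, scipy, OpenCV 4.12 (cv2) and the standard library are available. Lean on these libraries where they do the work, as an engineer would, in place of code of your own. Each camera call takes 0.05 s, during which the arm holds its last target. There are 200 camera calls.

TASK

Put the label roll back in its holder: pinch the tabs of the spring spindle that carries the white paper roll, so that it shortens, lower it between the holder's two end cups and let it go, so that it springs out with one end home in each cup (either way round). Leave the empty spindle where it lies.

Things in the scene. Friction and masses are not known exactly. Their poses are not given: they have to be found in the camera images.
- paper_spindle_mid (a point): Spring spindle with a white paper roll (dia 41, 18 wide) between two upright blue tabs. Point: on its axis, 22 mm above the surface it lies on, midway between the tabs at full length; y along axis, z up. Tab outer faces at y = +-32 mm; tabs 30 wide in x, reach 50 mm above axis. Outside: brass pins, dia 13 (18 at the tab), run out to y = +-88. Pinch the tabs over the pins, 30 to 40 mm above axis.
- paper_spindle_plunger (a joint): How far the tabs are squeezed together, m. 0: 176 mm between pin tips, tabs 64 over outer faces. 0.036 (hard stop): 140 mm between tips, tabs 28. Needs 4 N at first, 9 N at the stop; springs back to 0 when let go, reads about 0.004 home in the cups. The half with the roll carries the listed point: squeezed by q, the true middle lies q/2 from it towards its -y. 140 g.
- cups_mid (a point): Fixed holder: wooden base 84 x 226 x 10 mm (x, y, z), two white cheeks, each with an orange cup facing the other. Point: on the cups' common axis, midway between them, 62 mm above the cabinet top; y along the axis, z up. Cup bores dia 40, 8 deep; rims 156 apart, floors 172 apart. Cups and cheeks reach 26 mm above the axis; open above between them. A spindle let go within 10 mm of the axis stays.
- empty_spindle_mid (a point): The empty spring spindle, to be left alone: the same as the other but with no paper roll, only a bare grey core beside one blue tab. Point on its axis, 22 mm above the surface, midway between the tabs; y along the axis, z up. (Bystander to keep the arm clear of: a television, 0.35 m high, stands behind the holder from x = 0.65, y = -0.03 to the right.)

How it is judged (in metres and radians):
At the end, for the whole second after the job is handed in: The spindle with the paper roll sits between the cups, either way round, sprung out (plunger under 9 mm) with a pin in each cup: its middle within 8 mm of the holder's middle along the axis, within 16 mm of the cup axis sideways and above (18 mm below), aligned to 0.2 rad, released and at rest (y of paper_spindle_mid in the frame of cups_mid between -0.008 and 0.008 m and x of paper_spindle_mid in the frame of cups_mid between -0.016 and 0.016 m and z of paper_spindle_mid in the frame of cups_mid between -0.018 and 0.016 m and angle between the y axis of paper_spindle_mid and the y axis of cups_mid, either way round below 0.2 rad and value of joint paper_spindle_plunger below 0.009 m and linear speed of paper_spindle below 0.02 m/s); the robot touches nothing.
It fails at once if the empty spindle is moved by more than 30 mm (distance of empty_spindle_mid from where it was at the start of the episode above 0.03 m).
It also fails if it takes over 45 s, if anything falls off the work surface, if the arm or the gripper's body presses on something with over 40 N, if the wrist force passes 120 N, or if a joint passes its speed limit or range.

## Working session

There is one attempt and no reset: what is moved stays moved. The work goes in short steps, Python scripts to look and compute and a tool call to move; the robot and the scene stay as the last step left them, time stands still between calls to the robot, and variables do not carry over. Pictures are saved under pics/ and viewed, at most 10 in all, crops included, and the job is handed in when it is done.

Besides the shell and the picture viewer there is one more tool, called after "Request:" as name([rows], argument=value, ...), one row to a line, values as JSON. servo_tool: Moves the arm, as the interface text tells. Its arguments: {"type":"object","properties":{"commands":{"type":"array","items":{"type":"array","items":{"type":"array","items":{"type":"number"}}}}},"required":["commands"]}

```bash
mkdir -p pics
cat > h.py <<'E'
from workcell import *
import numpy as np, cv2
def world(p,uv,d=None,z=None):
    K=np.array(p["camera_matrix"]);T=np.array(p["world_from_camera"])
    r,c=uv; ray=np.linalg.inv(K)@[c,r,1]
    if z is not None:
        R=T[:3,:3]@ray; s=(z-T[2,3])/R[2]; return T[:3,3]+s*R
    if d is None: d=p["depth"][int(round(r)),int(round(c))]
    return T[:3,:3]@(ray*d)+T[:3,3]
def cloud(p):
    K=np.array(p["camera_matrix"]);T=np.array(p["world_from_camera"])
    v,u=np.mgrid[:400,:640]; d=p["depth"].astype(float)
    P=np.stack([(u-K[0,2])/K[0,0]*d,(v-K[1,2])/K[1,1]*d,d],-1)
    return P@T[:3,:3].T+T[:3,3]
def save(p,n): cv2.imwrite("pics/"+n,p["pixels"][:,:,::-1])
E
python3 - <<'E'
from h import *
np.set_printoptions(precision=1,suppress=True)
s=state();print(s["t"],s["position"],s["eef_rot"])
ims=[]
for n in("top","side"):
    p=camera(n);ims.append(p["pixels"]);print(n,np.array(p["world_from_camera"]))
    for t,z in(("paper_spindle_mid",None),("cups_mid",62),("empty_spindle_mid",22)):
        for f in (find_in,pinpoint):
            for r in f(t,p)[:2]:
                print(f.__name__,t,r["score"],r["at"],world(p,r["at"]),world(p,r["at"],z=z or 22))
    np.save(n+".npy",cloud(p))
    save(p,n+"0.png")
E
```

```text
0.0 [200.8 564.7 230.4] [[-0.9  0.3 -0. ]
 [ 0.3  0.9 -0. ]
 [ 0.  -0.  -1. ]]
top [[ -0.   -1.    0.1 464.9]
 [ -1.    0.   -0.   78.1]
 [  0.   -0.1  -1.  936.9]
 [  0.    0.    0.    1. ]]
call paper_spindle_mid 0.73 [229.9, 261.5] [469.1 189.2  28.1] [469.1 189.9  22. ]
call paper_spindle_mid 0.57 [229.6, 259.2] [469.8 193.9  27. ] [469.8 194.6  22. ]
call cups_mid 0.58 [240.2, 380.2] [443.3 -51.8  10.4] [444.5 -44.6  62. ]
call empty_spindle_mid 0.82 [164.5, 237.4] [603.4 237.5  23.2] [603.6 237.7  22. ]
side [[   0.9   -0.2    0.3  241.3]
 [  -0.4   -0.6    0.7 -528.1]
 [   0.    -0.8   -0.6  611.7]
 [   0.     0.     0.     1. ]]
call paper_spindle_mid 0.74 [191.3, 279.1] [468.9 175.7  41.1] [476.5 199.3  22. ]
call paper_spindle_mid 0.74 [195.5, 278.5] [464.4 167.4  37.8] [470.6 186.5  22. ]
call cups_mid 0.91 [289.9, 314.2] [443.4 -63.8  11.7] [ 426.5 -102.7   62. ]
call cups_mid 0.94 [265.5, 313.2] [463.7 -11.8  11.1] [444.9 -55.5  62. ]
call empty_spindle_mid 0.71 [166.5, 325.2] [585.7 209.5  49.1] [602.3 245.   22. ]
call empty_spindle_mid 0.57 [168.3, 325.6] [585.3 206.3  46.6] [600.2 238.2  22. ]
```

View pics/top0.png

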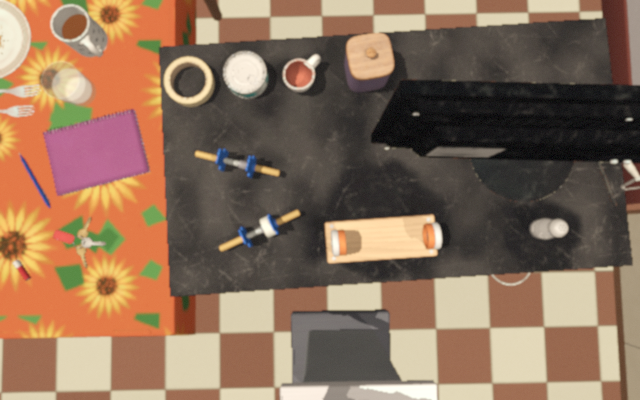

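View pics/side0.png

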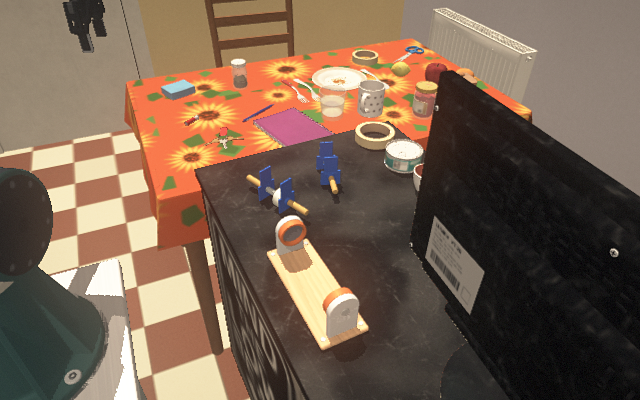

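The top view shows the paper spindle with pin tips near (row 248, col 221) and (212, 299). The holder's cups are near (243, 340) and (236, 432), and the empty spindle is near (163, 237). Next I'll fit the axes.

Run:
```python
from h import *
np.set_printoptions(precision=1,suppress=True)
p=camera("top");C=cloud(p);px=p["pixels"].astype(int);hsv=cv2.cvtColor(p["pixels"],cv2.COLOR_RGB2HSV).astype(int)
for r,c in((248,221),(212,299)): print("tip",world(p,(r,c),z=24))
m=cut_out("paper_spindle_mid",p)[0]["pixels"]
rr,cc=np.where(m);print("mask",m.sum(),rr.min(),rr.max(),cc.min(),cc.max())
h=hsv[...,0];s=hsv[...,1];v=hsv[...,2]
win=np.zeros_like(m);win[205:255,212:306]=1
brass=win&(h>8)&(h<30)&(s>90)&(v>110)
K=np.array(p["camera_matrix"])
rr,cc=np.where(brass);W=np.array([world(p,(a,b),z=24) for a,b in zip(rr,cc)])[:,:2]
mu=np.median(W,0);d=np.linalg.svd(W-W.mean(0))[2][0]; d*=np.sign(d[1]);t=(W-W.mean(0))@d
print("brass",brass.sum(),W.mean(0),"dir",d,"ang",np.degrees(np.arctan2(d[1],d[0])),"ext",t.min(),t.max(),"mid",W.mean(0)+d*(t.min()+t.max())/2, C[brass][:,2].min(),np.median(C[brass][:,2]))
# blue tabs + white roll using both cams
ps=camera("side")
for n,q,w in(("top",p,(205,255,212,306)),("side",ps,(160,220,240,312))):
    H=cv2.cvtColor(q["pixels"],cv2.COLOR_RGB2HSV).astype(int);X=cloud(q)
    w_=np.zeros((400,640),bool);w_[w[0]:w[1],w[2]:w[3]]=1
    for nm,mm in(("blue",(H[...,0]>100)&(H[...,0]<130)&(H[...,1]>110)&(H[...,2]>60)),("white",(H[...,1]<50)&(H[...,2]>150))):
        Q=X[w_&mm];Q=Q[Q[:,2]>8];tt=(Q[:,:2]-W.mean(0))@d
        nn=(Q[:,:2]-W.mean(0))@[-d[1],d[0]]
        print(n,nm,len(Q),"z",np.percentile(Q[:,2],[2,98]),"along hist",np.histogram(tt,np.arange(-70,71,10))[0],"n",np.percentile(nn,[5,50,95]))
# holder: points higher than z 70, orange; cheeks
for n,q in(("top",p),("side",ps)):
    X=cloud(q);H=cv2.cvtColor(q["pixels"],cv2.COLOR_RGB2HSV).astype(int)
    box=(X[...,0]>380)&(X[...,0]<520)&(X[...,1]>-190)&(X[...,1]<80)
    Q=X[box&(X[...,2]>75)&(X[...,2]<95)]
    for sg in(1,-1):
        A=Q[(Q[:,1]+52)*sg>0];print(n,"cheek",len(A),A.mean(0),A.min(0),A.max(0))
    B=X[box&(X[...,2]>5)&(X[...,2]<16)][:,:2].astype(np.float32)
    print(n,"base",len(B),cv2.minAreaRect(B))
```

```text
tip [434.2 271.8  24. ]
tip [503.8 113.2  24. ]Traceback (most recent call last):
  File "<stdin>", line 5, in <module>
IndexError: list index out of range
```

Run:
```python
from h import *
np.set_printoptions(precision=1,suppress=True)
p=camera("top");C=cloud(p);hsv=cv2.cvtColor(p["pixels"],cv2.COLOR_RGB2HSV).astype(int)
h=hsv[...,0];s=hsv[...,1];v=hsv[...,2]
win=np.zeros((400,640),bool);win[205:255,212:306]=1
brass=win&(h>8)&(h<30)&(s>90)&(v>110)
rr,cc=np.where(brass);W=np.array([world(p,(a,b),z=24) for a,b in zip(rr,cc)])[:,:2]
d=np.linalg.svd(W-W.mean(0))[2][0]; d*=np.sign(d[1]);t=(W-W.mean(0))@d
M=W.mean(0)+d*(t.min()+t.max())/2
print("brass",brass.sum(),"dir",d,"ang",np.degrees(np.arctan2(d[1],d[0])),"ext",t.max()-t.min(),"mid",M,np.median(C[brass][:,2]))
ps=camera("side")
for n,q,w in(("top",p,(205,255,212,306)),("side",ps,(160,220,240,312))):
    H=cv2.cvtColor(q["pixels"],cv2.COLOR_RGB2HSV).astype(int);X=cloud(q)
    w_=np.zeros((400,640),bool);w_[w[0]:w[1],w[2]:w[3]]=1
    for nm,mm in(("blue",(H[...,0]>100)&(H[...,0]<130)&(H[...,1]>110)&(H[...,2]>60)),("white",(H[...,1]<50)&(H[...,2]>150))):
        Q=X[w_&mm];Q=Q[Q[:,2]>8];tt=(Q[:,:2]-M)@d
        nn=(Q[:,:2]-M)@[-d[1],d[0]]
        if len(Q):print(n,nm,len(Q),"z",np.percentile(Q[:,2],[2,98]),"along",np.histogram(tt,np.arange(-70,71,10))[0],"n",np.percentile(nn,[5,50,95]))
for n,q in(("top",p),("side",ps)):
    X=cloud(q)
    box=(X[...,0]>380)&(X[...,0]<520)&(X[...,1]>-190)&(X[...,1]<80)
    Q=X[box&(X[...,2]>75)&(X[...,2]<95)]
    for sg in(1,-1):
        A=Q[(Q[:,1]+52)*sg>0]
        if len(A):print(n,"cheek",len(A),A.mean(0),A.min(0),A.max(0))
    B=X[box&(X[...,2]>5)&(X[...,2]<16)][:,:2].astype(np.float32)
    print(n,"base",len(B),cv2.minAreaRect(B))
```

```text
brass 378 dir [-0.4  0.9] ang 113.89302034191465 ext 179.62661321147874 mid [468.7 194.8] 26.458364361269332
top blue 171 z [12.8 72.8] along [ 0  0  0 70  0  0  0  0  0 96  5  0  0  0] n [-17.6   0.1  19.2]
top white 237 z [22.8 72.2] along [ 0  0  0  2 74 97 28 23  6  2  5  0  0  0] n [-16.4   1.   17.8]
side blue 133 z [13.8 72.8] along [ 0  0  0 91  7  0  0  0  0 32  2  0  0  0] n [-16.4   9.2  23.6]
side white 136 z [24.1 88.2] along [ 0  0  0  6 19 34  2 12  8  3  0  0  0  0] n [ 3.  17.5 93.1]
top cheek 292 [442.1  37.1  83.7] [420.1  24.9  75.1] [463.9  49.5  91. ]
top cheek 304 [ 451.2 -143.4   83.7] [ 429.8 -156.8   75.2] [ 473.6 -130.7   91. ]
top base 3758 ((440.7571105957031, -47.039161682128906), (242.00457763671875, 125.79574584960938), 84.64453125)
side cheek 271 [437.6  33.7  83. ] [418.4  20.4  75.1] [461.7  48.6  88.8]
side cheek 473 [ 447.4 -147.7   82.9] [ 427.5 -158.8   75. ] [ 471.6 -132.1   89.4]
side base 3958 ((445.3463439941406, -55.34422302246094), (84.35387420654297, 225.5016326904297), 3.068613290786743)
```

```bash
cat >> h.py <<'E'
def go(pos,ang):
    "shift (mm, tool axes) and z turn to bring TCP to pos, tool y at world angle ang (deg, mod 180), tool straight down"
    from scipy.spatial.transform import Rotation as Ro
    s=state();R=np.array(s["eef_rot"]);P=np.array(s["position"])
    best=None
    for k in(0,180):
        a=np.radians(ang+k);y=np.array([np.cos(a),np.sin(a),0]);z=np.array([0,0,-1.]);G=np.stack([np.cross(y,z),y,z],1)
        v=Ro.from_matrix(R.T@G).as_rotvec(degrees=True)
        if best is None or np.linalg.norm(v)<np.linalg.norm(best):best=v
    print("t",s["t"],"pos",P.round(1),"shift",(R.T@(np.array(pos)-P)).round(1),"turn",best.round(2),"f",np.round(s["wrist_force"],1),"w",s["gripper_width"],s["grip_force"],"j",np.round(s["joints"],2))
E
python3 -c "
from h import *
go((468.7,194.8,150),113.9)"
```

```text
t 0.9 pos [201.1 565.3 231.3] shift [-376.3 -259.3   81.3] turn [ -0.    -0.   -43.48] f [-0.1  0.7  0.8] w 85.53029916626495 0.0 j [ 1.11  0.36  1.51 -0.    1.27 -0.12]
```

Request:
servo_tool([
  [[-0.376,-0.259,0.081,0,0,-43.5,0.0854],[-0.376,-0.259,0.081,0,0,-43.5,0.0854],[-0.376,-0.259,0.081,0,0,-43.5,0.0854],[-0.376,-0.259,0.081,0,0,-43.5,0.0854],[-0.376,-0.259,0.081,0,0,-43.5,0.0854]],
])

```text
t: 1.52
position: [372.9, 329.1, 179.9]
eef_rot: [[-0.913, -0.409, 0.001], [-0.409, 0.913, 0.001], [-0.001, 0.0, -1.0]]
wrist_force: [0.1, 0.9, 0.1]
gripper_width: 85.5
grip_force: 0.0
```

```bash
python3 -c "
from h import *
go((468.7,194.8,120),113.9)"
```

```text
t 1.525 pos [372.9 329.1 179.9] shift [ -32.4 -161.8   59.9] turn [0.01 0.08 0.24] f [0.1 0.9 0.1] w 85.49932993686647 0.0 j [ 0.58  0.27  1.79  0.    1.08 -1.41]
```

Request:
servo_tool([
  [[-0.032,-0.162,0.06,0,0,0,0.0854],[-0.032,-0.162,0.06,0,0,0,0.0854],[-0.032,-0.162,0.06,0,0,0,0.0854],[-0.032,-0.162,0.06,0,0,0,0.0854],[-0.032,-0.162,0.06,0,0,0,0.0854]],
])

```text
t: 2.15
position: [466.5, 195.2, 119.9]
eef_rot: [[-0.915, -0.405, -0.001], [-0.405, 0.915, 0.0], [0.0, 0.0, -1.0]]
wrist_force: [-0.9, -0.1, -0.0]
gripper_width: 85.3
grip_force: 0.0
```

Run:
```python
from h import *
go((468.7,194.8,40),113.9)
p=camera("side");cv2.imwrite("pics/s1.png",cv2.resize(p["pixels"][60:260,180:400,::-1],None,fx=3,fy=3))
```

```text
t 2.15 pos [466.5 195.2 119.9] shift [-1.9 -1.3 79.8] turn [ 0.02 -0.02 -0.04] f [-0.9 -0.1 -0. ] w 85.26565405713197 0.0 j [ 0.26  0.36  1.84  0.    0.94 -1.73]
```

View pics/s1.png

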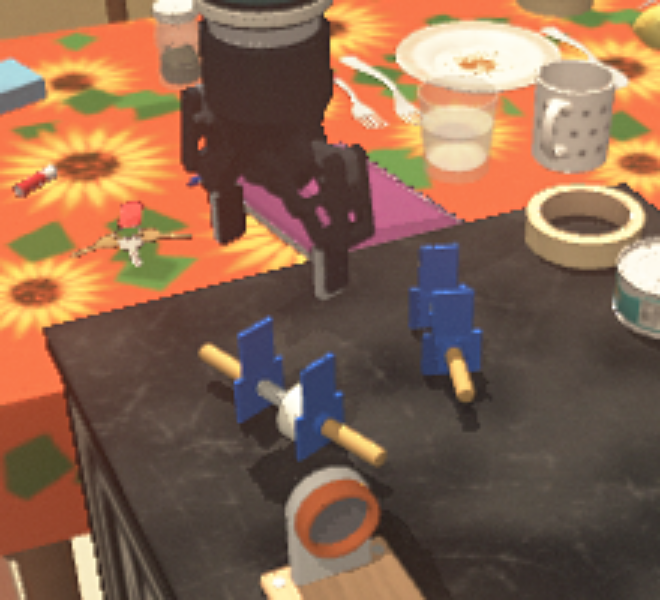

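The gripper is straight above the two blue tabs, with both fingers lined up along the spindle axis. I'll lower it, then squeeze.

Request:
servo_tool([
  [[-0.002,-0.001,0.04,0,0,0,0.0854],[-0.002,-0.001,0.07,0,0,0,0.0854],[-0.002,-0.001,0.08,0,0,0,0.0854],[-0.002,-0.001,0.08,0,0,0,0.07],[-0.002,-0.001,0.08,0,0,0,0.06]],
])

```text
t: 2.82
position: [469.8, 195.7, 41.1]
eef_rot: [[-0.914, -0.406, 0.002], [-0.406, 0.914, 0.001], [-0.002, -0.0, -1.0]]
wrist_force: [0.4, -0.1, -1.1]
gripper_width: 60.2
grip_force: 4.9
```

Request:
servo_tool([
  [[0,0,0,0,0,0,0.05],[0,0,0,0,0,0,0.035],[0,0,0,0,0,0,0.02],[0,0,0,0,0,0,0.02],[0,0,0,0,0,0,0.02]],
])

```text
t: 3.45
position: [472.1, 196.1, 43.1]
eef_rot: [[-0.914, -0.405, 0.007], [-0.405, 0.914, 0.002], [-0.007, -0.001, -1.0]]
wrist_force: [-1.8, 1.7, 18.8]
gripper_width: 25.9
grip_force: 58.3
```

Run:
```python
from h import *
go((468.7,194.8,150),113.9)
p=camera("side");cv2.imwrite("pics/s2.png",cv2.resize(p["pixels"][100:260,200:400,::-1],None,fx=3,fy=3))
```

```text
t 3.45 pos [472.1 196.1  43.1] shift [ 2.900e+00  1.000e-01 -1.069e+02] turn [-0.05  0.42  0.01] f [-1.8  1.7 18.8] w 25.89876331171238 58.34538996219635 j [ 0.26  0.49  1.89  0.    0.76 -1.73]
```

View pics/s2.png

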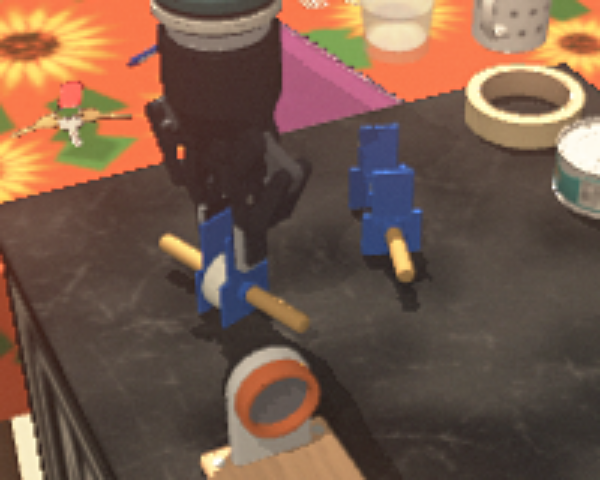

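Run:
```python
from h import *
p=camera("side");a=cv2.resize(p["pixels"][150:225,235:320,::-1],None,fx=4.5,fy=6,interpolation=cv2.INTER_CUBIC)
q=camera("top");b=cv2.resize(q["pixels"][190:265,210:310,::-1],None,fx=4,fy=6,interpolation=cv2.INTER_CUBIC)
cv2.imwrite("pics/s3.png",np.hstack([a,b]))
X=cloud(p);H=cv2.cvtColor(p["pixels"],cv2.COLOR_RGB2HSV).astype(int)
w=np.zeros((400,640),bool);w[160:222,248:310]=1
d=np.array([-.405,.914]);M=np.array([470,195])
br=w&(H[...,0]>8)&(H[...,0]<30)&(H[...,1]>90)&(H[...,2]>90)
Q=X[br];t=(Q[:,:2]-M)@d;n=(Q[:,:2]-M)@[-d[1],d[0]]
for lo in range(-90,90,15):
    k=(t>=lo)&(t<lo+15)
    if k.sum():print(lo,k.sum(),"z",Q[k,2].mean().round(1),"n",n[k].mean().round(1))
print(t.min(),t.max())
```

```text
-75 41 z 24.8 n 2.7
-60 37 z 25.3 n 2.9
-45 39 z 24.8 n 2.1
-30 25 z 21.6 n -1.1
-15 1 z -0.2 n -28.2
15 6 z 24.6 n 5.6
30 31 z 24.8 n 4.2
45 35 z 24.8 n 4.0
60 22 z 19.8 n -2.4
75 5 z -0.8 n -27.7
-568.2548398441076 100.55022344237294
```

View pics/s3.png

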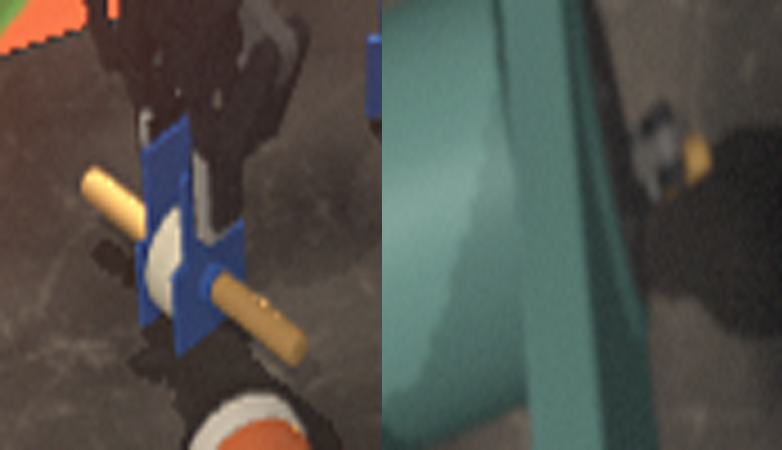

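The side crop shows the spindle fully squeezed, with the roll between the tabs and both pins level and clear. Now the lift and carry.

Request:
servo_tool([
  [[0,0,-0.03,0,0,0,0.02],[0,0,-0.07,0,0,0,0.02],[0,0,-0.11,0,0,0,0.02],[0,0,-0.11,0,0,0,0.02]],
])

```text
t: 4.1
position: [471.8, 195.8, 153.8]
eef_rot: [[-0.914, -0.405, 0.008], [-0.405, 0.914, 0.002], [-0.008, -0.001, -1.0]]
wrist_force: [0.5, -0.2, -2.1]
gripper_width: 25.9
grip_force: 60.4
```

```bash
python3 -c "
from h import *
go((446,-53.7,150),92.9)"
```

```text
t 4.1 pos [471.8 195.8 153.8] shift [ 124.8 -217.6    3.1] turn [1.000e-02 4.900e-01 2.102e+01] f [ 0.5 -0.2 -2.1] w 25.903268702736504 60.40574669837952 j [ 0.26  0.32  1.8  -0.    1.02 -1.73]
```

Request:
servo_tool([
  [[0.03,-0.05,0,0,0,5,0.02],[0.06,-0.1,0,0,0,10,0.02],[0.09,-0.155,0.001,0,0,15,0.02],[0.12,-0.205,0.003,0,0.4,20,0.02],[0.125,-0.218,0.003,0,0.5,21,0.02]],
])

```text
t: 4.72
position: [442.0, -57.6, 146.3]
eef_rot: [[-0.999, -0.046, -0.01], [-0.046, 0.999, -0.002], [0.01, -0.002, -1.0]]
wrist_force: [0.1, 0.6, -1.8]
gripper_width: 26.0
grip_force: 60.4
```

Request:
servo_tool([
  [[0,0,0,0,0,0,0.02],[0,0,0,0,0,0,0.02]],
])

```text
t: 4.97
position: [442.8, -53.7, 146.6]
eef_rot: [[-0.999, -0.052, -0.009], [-0.052, 0.999, -0.001], [0.009, -0.001, -1.0]]
wrist_force: [0.9, -0.5, -0.8]
gripper_width: 26.0
grip_force: 60.4
```

Run:
```python
from h import *
go((446,-53.7,83),92.9)
p=camera("side");cv2.imwrite("pics/s4.png",cv2.resize(p["pixels"][150:360,220:420,::-1],None,fx=2.8,fy=2.8))
X=cloud(p);H=cv2.cvtColor(p["pixels"],cv2.COLOR_RGB2HSV).astype(int)
a=np.radians(92.9);d=np.array([np.cos(a),np.sin(a)]);M=np.array([446,-53.7])
br=(H[...,0]>8)&(H[...,0]<30)&(H[...,1]>90)&(H[...,2]>90)&(X[...,2]>110)&(X[...,2]<160)&(abs(X[...,0]-446)<40)&(abs(X[...,1]+54)<110)
Q=X[br];t=(Q[:,:2]-M)@d;n=(Q[:,:2]-M)@[-d[1],d[0]]
for lo in range(-105,105,15):
    k=(t>=lo)&(t<lo+15)
    if k.sum():print(lo,k.sum(),"z",Q[k,2].mean().round(1),"n",n[k].mean().round(1))
print(t.min(),t.max())
```

```text
t 4.975 pos [442.8 -53.7 146.6] shift [-3.8 -0.1 63.5] turn [-0.05 -0.52  0.1 ] f [ 0.9 -0.5 -0.8] w 25.992978290358536 60.4063081741333 j [-0.27  0.25  1.93 -0.    0.97 -1.89]
-75 85 z 128.8 n 7.1
-60 73 z 130.3 n 8.0
-45 67 z 130.1 n 8.1
-30 39 z 129.8 n 7.6
30 20 z 127.8 n 11.2
45 45 z 129.3 n 9.0
60 26 z 129.0 n 8.1
-72.62653234345069 69.75052666984729
```

View pics/s4.png

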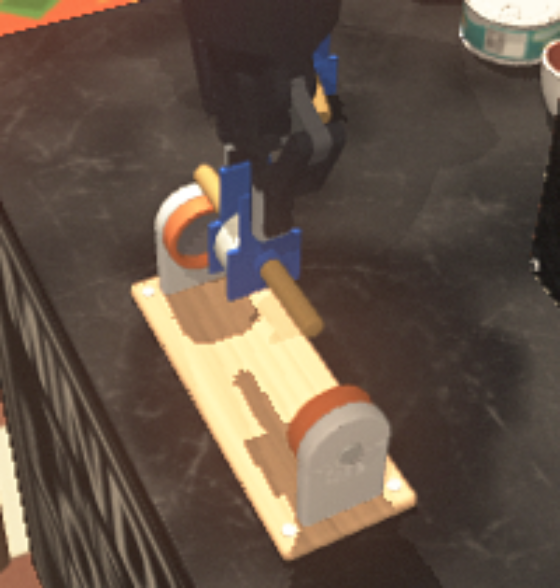

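The spindle hangs level over the holder, with its tips inside the cup rims, so I'll lower it.

Request:
servo_tool([
  [[-0.004,-0.001,0.015,0,-0.5,0,0.02],[-0.004,-0.001,0.03,0,-0.5,0,0.02],[-0.004,-0.001,0.045,0,-0.5,0,0.02],[-0.004,-0.001,0.06,0,-0.5,0,0.02],[-0.004,-0.001,0.064,0,-0.5,0,0.02]],
])

```text
t: 5.65
position: [445.9, -54.4, 82.0]
eef_rot: [[-0.999, -0.053, -0.001], [-0.053, 0.999, -0.001], [0.002, -0.001, -1.0]]
wrist_force: [-0.3, -0.8, -1.4]
gripper_width: 26.1
grip_force: 60.4
```

Run:
```python
from h import *
go((446.5,-54.5,83),92.9)
p=camera("side");cv2.imwrite("pics/s5.png",cv2.resize(p["pixels"][180:360,240:400,::-1],None,fx=3.2,fy=3.2))
```

```text
t 5.65 pos [445.9 -54.4  82. ] shift [-0.5 -0.1 -1. ] turn [-0.05 -0.09  0.15] f [-0.3 -0.8 -1.4] w 26.115193984809878 60.41741967201233 j [-0.27  0.36  1.99 -0.    0.79 -1.9 ]
```

View pics/s5.png

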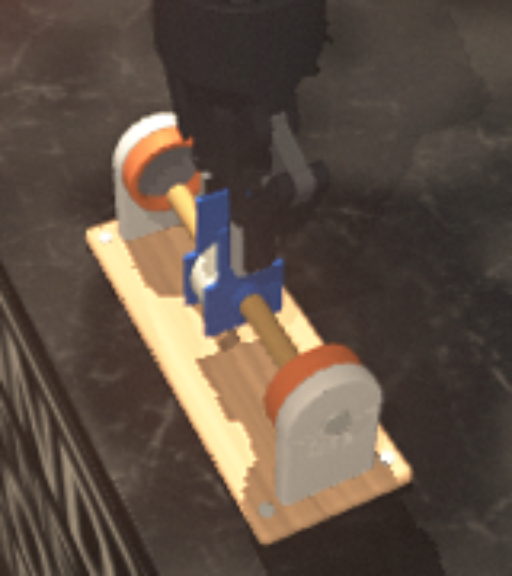

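The pins now sit centred in front of both cups, and no contact force shows. Releasing.

Request:
servo_tool([
  [[0,0,0,0,0,0,0.035],[0,0,0,0,0,0,0.045],[0,0,0,0,0,0,0.055],[0,0,0,0,0,0,0.065],[0,0,0,0,0,0,0.075]],
])

```text
t: 6.32
position: [446.9, -56.3, 83.0]
eef_rot: [[-0.999, -0.051, 0.001], [-0.051, 0.999, -0.002], [-0.001, -0.002, -1.0]]
wrist_force: [0.6, -0.9, -0.2]
gripper_width: 74.7
grip_force: 0.0
```

Request:
servo_tool([
  [[0,0,0,0,0,0,0.0854],[0,0,0,0,0,0,0.0854],[0,0,-0.03,0,0,0,0.0854],[0,0,-0.07,0,0,0,0.0854],[0,0,-0.13,0,0,0,0.0854]],
])

```text
t: 6.95
position: [445.2, -55.5, 212.9]
eef_rot: [[-0.999, -0.051, -0.003], [-0.051, 0.999, -0.001], [0.003, -0.001, -1.0]]
wrist_force: [1.8, -1.0, -0.0]
gripper_width: 85.3
grip_force: 0.0
```

Run:
```python
from h import *
go((446.5,-54.5,83),92.9)
p=camera("side");cv2.imwrite("pics/s6.png",cv2.resize(p["pixels"][180:360,240:400,::-1],None,fx=3.2,fy=3.2))
```

```text
t 6.95 pos [445.2 -55.5 212.9] shift [ -1.8   1.  129.9] turn [-0.04 -0.19  0.01] f [ 1.8 -1.  -0. ] w 85.31366920536435 0.0 j [-0.28  0.16  1.84 -0.    1.14 -1.9 ]
```

View pics/s6.png

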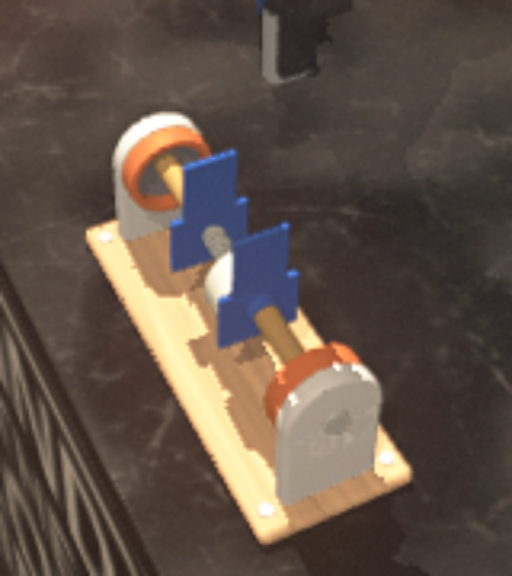

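The spindle has sprung out with one pin in each cup, and the gripper is clear above it. I'll let it settle briefly, then hand in.

Request:
servo_tool([
  [[0,0,0,0,0,0,0.0854],[0,0,0,0,0,0,0.0854],[0,0,0,0,0,0,0.0854],[0,0,0,0,0,0,0.0854],[0,0,0,0,0,0,0.0854]],
])

```text
t: 7.62
position: [446.2, -55.6, 212.2]
eef_rot: [[-0.999, -0.051, -0.001], [-0.051, 0.999, -0.001], [0.001, -0.001, -1.0]]
wrist_force: [-0.1, 0.0, 0.5]
gripper_width: 85.2
grip_force: 0.0
```

```bash
python3 -c "
from h import *
print(sign_off())"
```

```text
the job is handed in; nothing more can be done
None
```

The paper-roll spindle is back in its holder, sprung out with one pin in each cup as seen in the last side picture, the empty spindle was not touched, and I handed the job in at about 7.6 s (sign-off returned no verdict).

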